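Index the soldering turntable and take the crucible's temperature

TASK

Index the detented soldering turntable by its rim posts until the tall cup-shaped crucible sits in the reading place, the one over the steel pointer on the stand, and let it click home there. Then take the infrared thermometer from its cradle, aim its nose squarely at the middle of the crucible's wall from about 4 cm away, hold it steady for a good second, and lay it back in its cradle the way round it was. Do not touch or upset the pieces on the turntable, with hand or thermometer, and leave the other things on the bench where they are.

Things in the scene. Friction and masses are not known exactly. Their poses are not given: they have to be found in the camera images.
- stand: Fixed foot, a steel disc 150 mm across; origin on the turntable's axis at bench level, z up. On its own -y side a steel pointer tongue (16 wide, up to 15 high, to 165 mm from the axis) marks the reading place. On its own +y side a fixed firebrick screen, 182 long (x), 30 thick, 110 mm high, its near face 137 mm from the axis. May be turned some way.
- turntable (a joint): Turntable angle, rad, anticlockwise from above, 0 at the start; turns endlessly either way. Six sprung detents 1.047 rad apart, it starts in one; leaving one takes about 5 N at a rim post, then it pulls into the next. Plate 176 mm across, top 62 mm above the bench, hub 40 across, 12 high. Six places 58 mm from the axis; in a detent one is at the reading place.
- spin (a point): Point on the turntable's axis at the height of the plate's top, 62 mm above the bench.
- reading_place (a point): Fixed point, 58 mm from the axis along the stand's own -y and 62 mm above the bench: where the middle of the underside of a piece in the reading place lies. It is empty at the start.
- post0 (a point): Middle of the top face of a plain upright steel rim post, 12 mm thick, standing 48 mm above its lug, top 110 mm above the bench, 105 mm from the axis; it turns with the table. The six posts, 60 degrees apart, stand midway between the places. It can be gripped from above or pushed. At the start this is the one next to the reading place, anticlockwise of it; the numbers grow anticlockwise.
- post1 (a point): Middle of the top face of a plain upright steel rim post, 12 mm thick, standing 48 mm above its lug, top 110 mm above the bench, 105 mm from the axis; it turns with the table. The six posts, 60 degrees apart, stand midway between the places. It can be gripped from above or pushed.
- post2 (a point): Middle of the top face of a plain upright steel rim post, 12 mm thick, standing 48 mm above its lug, top 110 mm above the bench, 105 mm from the axis; it turns with the table. The six posts, 60 degrees apart, stand midway between the places. It can be gripped from above or pushed.
- post3 (a point): Middle of the top face of a plain upright steel rim post, 12 mm thick, standing 48 mm above its lug, top 110 mm above the bench, 105 mm from the axis; it turns with the table. The six posts, 60 degrees apart, stand midway between the places. It can be gripped from above or pushed.
- post4 (a point): Middle of the top face of a plain upright steel rim post, 12 mm thick, standing 48 mm above its lug, top 110 mm above the bench, 105 mm from the axis; it turns with the table. The six posts, 60 degrees apart, stand midway between the places. It can be gripped from above or pushed.
- post5 (a point): Middle of the top face of a plain upright steel rim post, 12 mm thick, standing 48 mm above its lug, top 110 mm above the bench, 105 mm from the axis; it turns with the table. The six posts, 60 degrees apart, stand midway between the places. It can be gripped from above or pushed.
- crucible: The tall open fireclay cup to be measured, 52 mm high, 40 mm across at the rim, wall 3.5 mm, round foot 32 mm across, origin at the centre of its underside, z up. It stands loose on one of the turntable's places, between three 6 mm studs. It starts one or two places from the reading place, on either side.
- crucible_mid (a point): Point on the crucible's axis at half its height (26 mm up): the point to aim at. The wall is about 18 mm from the axis there.
- dish: Shallow open fireclay dish, 18 mm high, 47 mm across at the rim, round foot 32 mm across, origin at the centre of its underside, z up. It stands loose on one of the turntable's places, between three 6 mm studs. Not to be touched.
- cone: Solid fireclay cone, 52 mm high, 10 mm across at its top, round foot 32 mm across, origin at the centre of its underside, z up. It stands loose on one of the turntable's places, between three 6 mm studs. Not to be touched.
- stub: Solid fireclay stepped stub: 14 mm high foot, then a stem 16 mm across up to 44 mm, round foot 32 mm across, origin at the centre of its underside, z up. It stands loose on one of the turntable's places, between three 6 mm studs. Not to be touched.
- thermometer: Loose stick-shaped infrared thermometer, black plastic, 0.16 kg: rounded body 120 mm long (x -65 to +55 mm), 26 wide (y), 28 high (z), then a tapered steel nose 24 to 16 mm thick to x +85 mm. Origin at its underside near the balance point; x points to the nose, z up; it looks along +x, 14 mm above the origin. Grip it across its width at the origin.
- nose (a point): Tip of the thermometer's nose (its own x +85 mm, z +14 mm), axes as those of the thermometer; it looks along +x.
- cradle: Fixed wood cradle; origin at bench level under its centre, x along the thermometer towards its nose, z up. Base 125 x 62 x 8 mm; two forks, 12 mm thick, at x -45 and +45 mm carry the thermometer's underside 35 mm above the bench, between ears 34 mm apart and 12 mm higher. When home the thermometer's origin is 35 mm above this origin, x axes agreeing.
- flask: Amber glass bottle, 48 mm across, 100 mm high, loose bystander; origin at the centre of its underside.
- jar: Clear glass jar with metal lid, 48 mm across, 48 mm high, loose bystander; origin at the centre of its underside.
- charcoal: Black charcoal block, 80 x 55 x 28 mm, loose bystander; origin at the centre of its underside.
- hammer: Hammer lying along its own x on the bench, loose bystander.
There are look-alikes about, which are no part of the job. There is more than one size of the thermometer; the job needs the smallest.

How it is judged:
On the way, in this order (a step that is already met when the one before it is completed fails the run):
1. the crucible rests in the reading place, the turntable still (horizontal distance between crucible and reading_place below 0.01 m and velocity of joint turntable between -0.05 and 0.05 rad/s), for 0.3 s.
2. the held thermometer aimed still for 1 s: crucible_mid 35 to 85 mm ahead of the nose, within 11 mm sideways and 15 mm in height of its line of sight; crucible in the reading place (all of step 1 and x of crucible_mid in the frame of nose between 0.035 and 0.085 m and y of crucible_mid in the frame of nose between -0.011 and 0.011 m and z of crucible_mid in the frame of nose between -0.015 and 0.015 m and linear speed of thermometer below 0.02 m/s and angular speed of thermometer below 0.2 rad/s and contact force between the fingers and thermometer above 1 N), for 1 s.
At the end, for the whole second after the job is handed in: Crucible within 10 mm of the reading place, turntable still, all four pieces upright (0.15 rad) on the plate; thermometer at rest in its cradle, nose as at the start, within 14 mm lengthwise, 9 mm sideways, 31 to 40 mm up, tilt under 0.1 rad (all of step 1 and angle between each of crucible, dish, cone, stub's own z axis and vertical below 0.15 rad and height (world z) of each of crucible, dish, cone, stub above 0.057 m and x of thermometer in the frame of cradle between -0.014 and 0.014 m and y of thermometer in the frame of cradle between -0.009 and 0.009 m and z of thermometer in the frame of cradle between 0.031 and 0.04 m and x of nose in the frame of cradle above 0.06 m and angle between thermometer's own z axis and vertical below 0.1 rad and linear speed of thermometer below 0.02 m/s); the robot touches nothing.
It fails at once if a piece on the turntable is touched by the robot or the thermometer (contact force between any of the arm, the fingers, thermometer and crucible above 0.3 N or contact force between any of the arm, the fingers, thermometer and dish above 0.3 N or contact force between any of the arm, the fingers, thermometer and cone above 0.3 N or contact force between any of the arm, the fingers, thermometer and stub above 0.3 N).
It fails at once if a piece on the turntable is tipped or falls off (angle between any of crucible, dish, cone, stub's own z axis and vertical above 0.4 rad or height (world z) of any of crucible, dish, cone, stub below 0.055 m).
It fails at once if a bystander is moved by more than 20 mm or knocked over (distance of any of flask, jar, charcoal, hammer from where it was at the start of the episode above 0.02 m or angle between any of flask, jar's own z axis and vertical above 0.4 rad).
It also fails if it takes over 62 s, if anything falls off the work surface, if the arm or the gripper's body presses on something with over 40 N, if the wrist force passes 120 N, or if a joint passes its speed limit or range.

ROBOT

A 6-joint arm with a two-finger parallel gripper is mounted at the origin on the work surface. World frame = base frame: x ahead of the robot, y to its left, z up, the work surface at z = 0. Lengths are in m, angles in rad, forces in N, time in s.
With the tool pointing down it reaches from about 0.375 to 0.9 m from the base axis. Payload 3.1 kg.
Tool frame: the origin (TCP) lies midway between the tips of the shut fingers; the grasp point (between the pads) lies 19 mm behind it; x points along the fingers, z is the direction in which the jaws open and shut, and the axes are right-handed (so a half turn about x gives the same grasp; the last joint's range is limited). The gripper opens to 87 mm and grips with 3 to 60 N. Pads are 19 mm wide; open, the fingers measure 117 mm over their backs; the gripper's body (75 mm by 190 mm) begins 51 mm behind the grasp point.
Start: joints at [-1.411, 0.527, 1.433, -0, 1.181, -0.178], TCP at [0.208, -0.589, 0.223] pointing down, gripper open.
Joint ranges: [-3.08, 3.08], [-0.75, 2.2], [0.22, 2.44], [-1.43, 4.57], [0, 2.65], [-2.85, 2.85]. Speed limits (rad/s): [2.79, 2.79, 3.14, 3.14, 3.14, 3.14].

INTERFACE

Orientations are given as a unit quaternion [x, y, z, w].
In Python, from rig import robot, optics, workorder gives the robot as it stands.
- The arm moves only by the tool arm_command, never from a script. Its argument "plan" is a list of rows, each a list of 7 numbers: the shift along the tool's x, y, z in cm, then the turn, a rotation vector about the tool's x, y, z in rad, then the finger opening in cm, from 0 to 8.7. In form: [[x, y, z, ax, ay, az, gripper], ...]. A call has 1 to 12 rows; each row shifts and turns the pose as measured when the row begins, along the tool's axes as they then stand; what a row does not reach is not made up. A row lasts 1/8 s, in which the tool goes at most 62.5 mm and 10.7 degrees, less where a joint would pass 70% of its speed; a pose out of reach is approached as far as the arm can. A call with a gripper value outside its range is refused whole. The fingers move at their own pace and stop on an object; "grip_force" is the grip in N (left out, the last holds). Time passes only in rows, so rows that do not move let the fingers close. It gives the time, the measured TCP pose, the force and the opening at its end, in the units of the state.
- robot.get_obs(): the state, without advancing time (a new reading comes with each control period).
- optics.camera(name): name is "scene" or "side" or "wrist"; returns (picture, depth): 384x512x3 uint8, blue, green, red; 384x512 float32, m along the optical axis (not along the pixel's ray), 0 where there is no reading.
- optics.camera_info(name): a dict with "mtx" (3x3 intrinsics, pixels), "position" and "rotation" of the camera in the world; the wrist camera has in their place "tool_from_camera" (4x4, takes a point from camera to tool coordinates, whose origin is the TCP and whose axes are the tool frame's). Camera axes: x right, y down, z forward; pixel columns grow to the right and rows downward; lengths in m; the calibration is good to about 2 mm. A picture is of the moment at which its call begins: read the wrist's pose just before it. camera_info takes no time and is no camera call.
- workorder.hand_in(): hands the job in, once; it reports no verdict.
The state is a dict: "time": time; "q": joint angles; "joint_velocities": joint speeds; "joint_torque": joint torques, N m; "position": TCP position; "tool_rot": TCP orientation; "ft_force": force on the tool from outside, world axes, zero at the start; "moment": the same for the moment, N m; "grip_width": finger opening in m.
Only numpy, scipy, OpenCV 4.12 (cv2) and the standard library are available. Lean on these libraries where they do the work, as an engineer would, in place of code of your own. Each camera call takes 0.05 s, during which the arm holds its last target. There are 200 camera calls.

## Working session

There is one attempt and no reset: what is moved stays moved. The work goes in short steps, Python scripts to look and compute and a tool call to move; the robot and the scene stay as the last step left them, time stands still between calls to the robot, and variables do not carry over. Pictures are saved under pics/ and viewed, about 8 in all and at most 12, crops included, and the job is handed in when it is done.

Besides the shell and the picture viewer there is one more tool, called after "Request:" as name([rows], argument=value, ...), one row to a line, values as JSON. arm_command: Moves the arm, as the interface text tells. Its arguments: {"type":"object","properties":{"plan":{"type":"array"},"grip_force":{"type":"number"}},"required":["plan"]}

```bash
mkdir -p pics; ls
python3 - <<'E'
from rig import robot, optics
import cv2,numpy as np
o=robot.get_obs();print(o)
ims=[]
for n in ["scene","side"]:
    p,d=optics.camera(n);cv2.imwrite(f"pics/{n}0.png",p);np.save(f"pics/{n}0.npy",d)
    i=optics.camera_info(n);print(n,i)
print(optics.camera_info("wrist"))
E
```

```text
pics
{'time': 0.0, 'q': array([-1.41050053e+00,  5.28467422e-01,  1.43390619e+00, -2.54446583e-06,
        1.18140571e+00, -1.78487317e-01]), 'joint_velocities': array([ 0.0014023 ,  0.0007809 ,  0.00012353,  0.00022412, -0.00156569,
        0.00058386]), 'joint_torque': array([ 4.94746528e-04, -4.40039492e+01, -1.76596284e+01,  6.34386158e-02,
        5.83374419e-02, -1.70218541e-04]), 'position': array([ 0.20762698, -0.58872138,  0.22156964]), 'tool_rot': array([ 0.40910295,  0.5776772 , -0.40800088,  0.57659267]), 'ft_force': array([-0.61580701, -0.01782881,  0.72008076]), 'moment': array([ 0.023046  , -0.05521282, -0.05961096]), 'grip_width': 0.08708929649115202}
scene {'mtx': array([[412.15585091,   0.        , 256.31100776],
       [  0.        , 412.15585091, 186.05242355],
       [  0.        ,   0.        ,   1.        ]]), 'position': array([ 1.19091544, -0.27132826,  1.05368486]), 'rotation': array([ 0.75568423,  0.58080913, -0.18777454, -0.23736642])}
side {'mtx': array([[418.80258159,   0.        , 254.70238065],
       [  0.        , 418.80258159, 191.71775808],
       [  0.        ,   0.        ,   1.        ]]), 'position': array([0.22593984, 0.46012116, 0.87643612]), 'rotation': array([-0.21470915,  0.9129893 , -0.33571041,  0.08745879])}
{'mtx': array([[336.75157803,   0.        , 260.37294268],
       [  0.        , 336.75157803, 194.34789291],
       [  0.        ,   0.        ,   1.        ]]), 'tool_from_camera': array([[-1.63091131e-04, -2.54613313e-01,  9.67042933e-01,
        -1.61794115e-01],
       [-5.34033667e-04, -9.67042786e-01, -2.54613365e-01,
         6.91378825e-02],
       [ 9.99999844e-01, -5.57958665e-04,  2.17440199e-05,
        -5.70288005e-05],
       [ 0.00000000e+00,  0.00000000e+00,  0.00000000e+00,
         1.00000000e+00]])}
```

View pics/scene0.png

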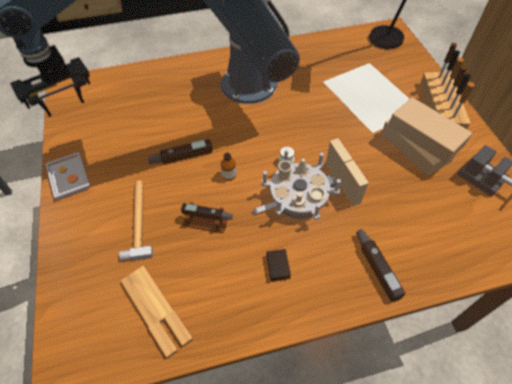

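View pics/side0.png

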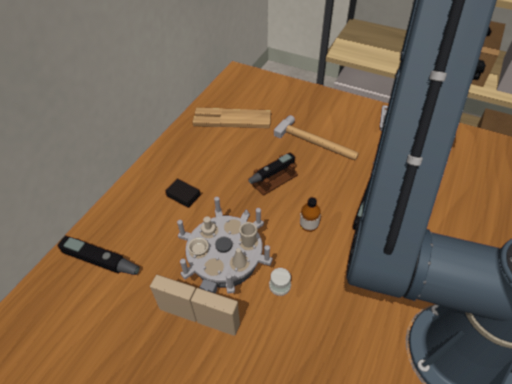

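```bash
cat > h.py <<'E'
import numpy as np,cv2
from scipy.spatial.transform import Rotation as R
from rig import robot,optics
def cam(n,o=None):
    i=optics.camera_info(n)
    if n!="wrist": return i["mtx"],R.from_quat(i["rotation"]).as_matrix(),np.array(i["position"])
    T=i["tool_from_camera"]; A=R.from_quat(o["tool_rot"]).as_matrix()
    return i["mtx"],A@T[:3,:3],A@T[:3,3]+o["position"]
def ray(c,u,v,z):
    K,A,p=c; d=A@np.linalg.solve(K,[u,v,1]); return p+d*(z-p[2])/d[2]
def proj(c,P):
    K,A,p=c; q=K@(A.T@(np.asarray(P)-p)); return q[:2]/q[2]
def pts(c,d):
    K,A,p=c; v,u=np.mgrid[:d.shape[0],:d.shape[1]]
    r=np.stack([(u-K[0,2])/K[0,0],(v-K[1,2])/K[1,1],np.ones_like(d)],-1)*d[...,None]
    return r@A.T+p
def mv(o,target,tq=None):
    "shift in tool axes, cm; rotvec"
    A=R.from_quat(o["tool_rot"])
    return A.inv().apply(np.asarray(target)-o["position"])*100
E
python3 - <<'E'
from h import *
s=cv2.imread("pics/scene0.png");d=cv2.imread("pics/side0.png")
a=cv2.resize(s[140:230,170:370],None,fx=4,fy=4,interpolation=2)[:, :800]
b=cv2.resize(d[140:340,140:340],None,fx=3,fy=3,interpolation=2)
cv2.imwrite("pics/c1.png",a);cv2.imwrite("pics/c2.png",b)
cs=cam("scene");P=pts(cs,np.load("pics/scene0.npy"))
cd=cam("side");Q=pts(cd,np.load("pics/side0.npy"))
for n,u,v in [("th cradle",205,212),("thermo back",185,152),("thermo right",380,265),("hub",300,186),("hammer",135,250),("flask",228,165),("char",278,265)]: print(n,P[v,u].round(3))
for n,u,v in [("jar",280,275),("hub",224,244),("flask",311,203),("screen",195,290),("th",273,167)]: print(n,Q[v,u].round(3))
# posts tops 0.110
for nm,X in (("sc",P),("sd",Q)):
    m=(abs(X[...,2]-.110)<.004)&(np.hypot(X[...,0]-P[186,300][0],X[...,1]-P[186,300][1])<.2)
    n,l,st,c=cv2.connectedComponentsWithStats(m.astype(np.uint8))
    for k in range(1,n):
        if st[k,4]>2: print(nm,c[k].round(1),st[k,4],np.median(X[l==k],0).round(4))
E
```

```text
th cradle [ 0.558 -0.263  0.058]
thermo back [ 0.305 -0.283  0.037]
thermo right [0.828 0.155 0.039]
hub [0.553 0.02  0.074]
hammer [ 0.608 -0.473  0.024]
flask [ 0.423 -0.166  0.075]
char [ 0.755 -0.105  0.029]
jar [0.397 0.025 0.048]
hub [0.538 0.024 0.076]
flask [ 0.4   -0.154  0.102]
screen [0.524 0.163 0.107]
th [ 0.548 -0.258  0.061]
sc [349.  162.8] 470 [0.536  0.1734 0.1093]
sc [286.4 151.2] 10 [0.4446 0.0106 0.1073]
sc [321.3 154.5] 12 [0.4829 0.1062 0.1088]
sc [284.8 166.1] 56 [ 0.4955 -0.0117  0.1107]
sc [302.5 161.9] 10 [0.4963 0.0432 0.1102]
sc [264.5 172.9] 10 [ 0.5057 -0.0744  0.109 ]
sc [338.2 181.3] 11 [0.5876 0.1194 0.1087]
sc [279.3 201.2] 12 [ 0.6094 -0.0613  0.1095]
sc [317.5 205.7] 12 [0.6502 0.0357 0.1088]
sd [216.2 198.6] 19 [ 0.6051 -0.0609  0.1106]
sd [257.9 210. ] 20 [ 0.5005 -0.0744  0.1107]
sd [206.1 219.2] 30 [5.965e-01 4.000e-04 1.077e-01]
sd [179.3 221.9] 22 [0.646  0.0362 0.1098]
sd [246.6 225.5] 36 [ 0.5059 -0.0255  0.1108]
sd [248.6 235.5] 33 [0.4849 0.0022 0.1102]
sd [266.5 247.8] 28 [0.4376 0.0115 0.1105]
sd [237.9 252.6] 19 [0.4864 0.0487 0.1088]
sd [182.5 261.1] 24 [0.5822 0.1197 0.1115]
sd [228.2 275.8] 31 [0.4784 0.1066 0.1105]
sd [193.9 294.4] 1248 [0.5184 0.1742 0.1111]
```

View pics/c1.png

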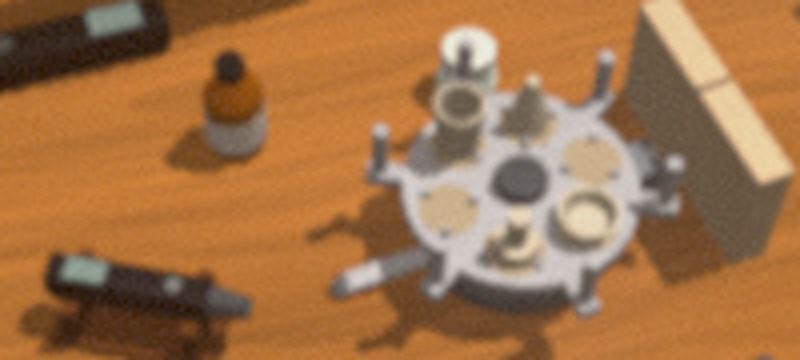

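View pics/c2.png

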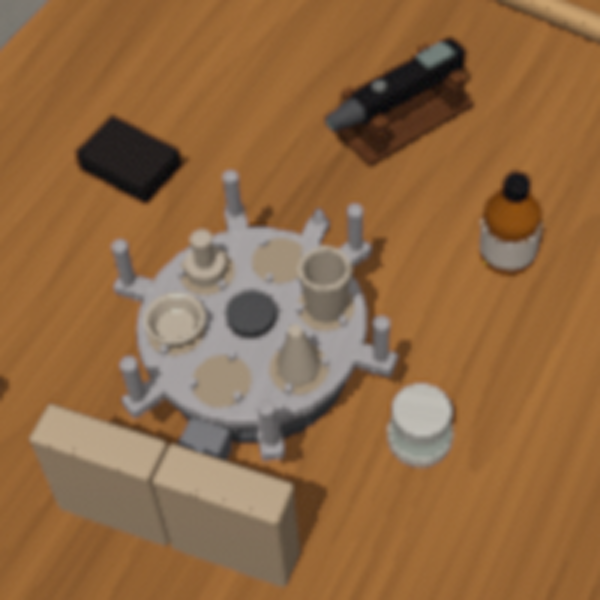

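```bash
cat >> h.py <<'E'
def goto(o,target,zdir):
    "delta to target TCP (tool down) with tool z along world heading zdir(rad), mod pi choices printed"
    A=R.from_quat(o["tool_rot"])
    for s in (0,np.pi):
        z=np.array([np.cos(zdir+s),np.sin(zdir+s),0]);x=np.array([0,0,-1.])
        B=R.from_matrix(np.stack([x,np.cross(z,x),z],1))
        rv=(A.inv()*B).as_rotvec()
        print("shift cm",mv(o,target).round(2),"rotvec",rv.round(3),"q6 now",round(o["q"][5],3))
E
python3 - <<'E'
from h import *
o=robot.get_obs();A=R.from_quat(o["tool_rot"]).as_matrix();print(A.round(2))
S=[(264.5,172.9),(279.3,201.2),(317.5,205.7),(338.2,181.3),(321.3,154.5),(286.4,151.2)]
D=[(257.9,210),(216.2,198.6),(179.3,221.9),(182.5,261.1),(228.2,275.8),(266.5,247.8)]
a=np.array([ray(cam("scene"),*p,.11) for p in S]);b=np.array([ray(cam("side"),*p,.11) for p in D])
print(a.mean(0),b.mean(0));m=(a+b)/2;c=m.mean(0);print(c)
for p in m-c: print((p[:2]+c[:2]).round(4),np.hypot(*p[:2]).round(4),np.degrees(np.arctan2(p[1],p[0])).round(1))
th=np.mean([np.arctan2(p[1],p[0])-(-113+60*i)*np.pi/180 for i,p in enumerate(m-c) if i<5])
phi=np.radians(-53)+th; print("post0 ang",np.degrees(phi))
t=[c[0]+.107*np.cos(phi),c[1]+.107*np.sin(phi),.16];print(t)
goto(o,t,phi+np.pi/2)
E
```

```text
[[-0.    0.94  0.33]
 [ 0.    0.33 -0.94]
 [-1.    0.   -0.  ]]
[0.54732325 0.02222105 0.11      ] [0.54197199 0.02274243 0.11      ]
[0.54464762 0.02248174 0.11      ]
[ 0.5034 -0.0742] 0.1052 -113.1
[ 0.6076 -0.0612] 0.1047 -53.1
[0.6484 0.035 ] 0.1045 6.9
[0.5858 0.1187] 0.1046 66.9
[0.4815 0.1063] 0.105 127.0
[0.4413 0.0103] 0.104 -173.3
post0 ang -53.086711970088636
[np.float64(0.6089124266667919), np.float64(-0.06306961958884182), 0.16]
shift cm [  6.25  55.32 -36.24] rotvec [-1.876e+00 -1.000e-03 -2.000e-03] q6 now -0.178
shift cm [  6.25  55.32 -36.24] rotvec [ 1.265e+00 -2.000e-03  1.000e-03] q6 now -0.178
```

Request:
arm_command([
  [0,4.6,-3,0,0,0,5],
  [0,4.6,-3,0,0,0,5],
  [0,4.6,-3,0,0,0,5],
  [0,4.6,-3,0,0,0,5],
  [0,4.6,-3,0,0,0,5],
  [0,4.6,-3,0,0,0,5],
  [0,4.6,-3,0,0,0,5],
  [0,4.6,-3,0,0,0,5],
  [0,4.6,-3,0,0,0,5],
  [0,4.6,-3,0,0,0,5],
  [0,4.6,-3,0,0,0,5],
  [0,4.6,-3,0,0,0,5],
])

```text
time: 1.6
position: [0.6188, -0.0541, 0.2179]
tool_rot: [0.412, 0.577, -0.411, 0.573]
ft_force: [0.7, -1.1, -0.3]
grip_width: 0.0501
```

Request:
arm_command([
  [0,0,0,-0.18,0,0,5],
  [0,0,0,-0.18,0,0,5],
  [0,0,0,-0.18,0,0,5],
  [0,0,0,-0.18,0,0,5],
  [0,0,0,-0.18,0,0,5],
  [0,0,0,-0.18,0,0,5],
  [0,0,0,-0.18,0,0,5],
  [0,0,0,-0.18,0,0,5],
  [0,0,0,-0.18,0,0,5],
  [0,0,0,-0.18,0,0,5],
  [0,0,0,-0.08,0,0,5],
  [0,0,0,0,0,0,5],
])

```text
time: 3.1
position: [0.6165, -0.0469, 0.2104]
tool_rot: [-0.24, 0.668, 0.25, 0.659]
ft_force: [-0.1, 0.7, -0.1]
grip_width: 0.0501
```

Run:
```python
from h import *
o=robot.get_obs();print(o["time"],o["position"],o["grip_width"],o["q"].round(2))
p,d=optics.camera("wrist");cv2.imwrite("pics/w1.png",p);np.save("pics/w1.npy",d)
X=pts(cam("wrist",o),d)
m=(abs(X[...,2]-.110)<.004)&(np.hypot(X[...,0]-.608,X[...,1]+.061)<.03)
n,l,st,c=cv2.connectedComponentsWithStats(m.astype(np.uint8))
for k in range(1,n):
    if st[k,4]>20: print(c[k].round(1),st[k],X[l==k].mean(0).round(4), ray(cam("wrist",o),*c[k],.11))
goto(o,[.6089,-.0631,.16],np.radians(36.9))
```

```text
3.1 [ 0.61653393 -0.04694571  0.21042741] 0.050096032638664204 [-0.26  0.54  1.45  0.    1.17 -0.97]
[238.7 201.1] [232 194  15  15 163] [ 0.6048 -0.0619  0.1093] [ 0.60467    -0.06169378  0.11      ]
shift cm [ 5.04 -0.82 -1.59] rotvec [ 0.063 -0.008 -0.017] q6 now -0.967
shift cm [ 5.04 -0.82 -1.59] rotvec [-3.079  0.027 -0.013] q6 now -0.967
```

View pics/w1.png

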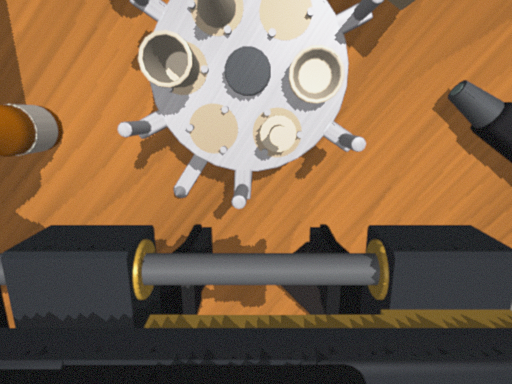

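Run:
```python
from h import *
o=robot.get_obs()
goto(o,[.6062,-.0637,.12],np.radians(36.9))
d=np.load("pics/w1.npy");c=cam("wrist",o);X=pts(c,d)
m=(abs(X[...,2]-.110)<.003)
n,l,st,ce=cv2.connectedComponentsWithStats(m.astype(np.uint8))
for k in range(1,n):
    if 60<st[k,4]<400: print(ce[k].round(1),st[k,4], ray(c,*ce[k],.11))
m=(abs(X[...,2]-.074)<.004)&(np.hypot(X[...,0]-.544,X[...,1]-.022)<.035)
print(m.sum(),X[m].mean(0))
# thermometer: high dark points
```

```text
shift cm [ 9.04 -0.76 -1.8 ] rotvec [ 0.062 -0.009 -0.017] q6 now -0.966
shift cm [ 9.04 -0.76 -1.8 ] rotvec [-3.079  0.027 -0.013] q6 now -0.966
[152.3  52.3] 270 [ 0.48482354 -0.01596477  0.11      ]
[186.5  71.7] 76 [ 0.51207814 -0.01035985  0.11      ]
[125.2 129.2] 185 [ 0.50151268 -0.07442504  0.11      ]
[357.8 143.8] 178 [0.64554222 0.03381679 0.11      ]
[238.7 201.3] 159 [ 0.60470406 -0.06178436  0.11      ]
1799 [0.5420572  0.02148342 0.07353255]
```

Request:
arm_command([
  [3,-0.76,-1.8,0.06,-0.009,-0.017,5],
  [4,0,0,0,0,0,5],
  [2.2,0,0,0,0,0,5],
  [0,0,0,0,0,0,5],
])

```text
time: 3.65
position: [0.608, -0.0649, 0.1167]
tool_rot: [-0.223, 0.67, 0.222, 0.672]
ft_force: [0.1, 0.8, -0.1]
grip_width: 0.0498
```

Run:
```python
from h import *
o=robot.get_obs();print(o["position"])
goto(o,[.6062,-.0637,.078],np.radians(36.9))
```

```text
[ 0.60802843 -0.06487436  0.11668936]
shift cm [ 3.87  0.21 -0.09] rotvec [-0.005  0.002  0.002] q6 now -0.929
shift cm [ 3.87  0.21 -0.09] rotvec [ 3.137e+00  3.000e-03 -3.000e-03] q6 now -0.929
```

Request:
arm_command([
  [2,0.2,-0.1,0,0,0,5],
  [1.8,0,0,0,0,0,5],
  [0,0,0,0,0,0,2.4],
  [0,0,0,0,0,0,2.4],
  [0,0,0,0,0,0,2.4],
])

```text
time: 4.28
position: [0.61, -0.0647, 0.0817]
tool_rot: [-0.224, 0.668, 0.22, 0.675]
ft_force: [0.2, 0.4, -0.1]
grip_width: 0.0285
```

Request:
arm_command([
  [0,0.02,0.56,-0.052,0,0,2.4],
  [0,0.02,0.56,-0.052,0,0,2.4],
  [0,0.02,0.56,-0.052,0,0,2.4],
  [0,0.02,0.56,-0.052,0,0,2.4],
  [0,0.02,0.56,-0.052,0,0,2.4],
  [0,0.02,0.56,-0.052,0,0,2.4],
  [0,0.02,0.56,-0.052,0,0,2.4],
  [0,0.02,0.56,-0.052,0,0,2.4],
])

```text
time: 5.28
position: [0.6315, -0.0396, 0.0822]
tool_rot: [-0.366, 0.613, 0.357, 0.603]
ft_force: [-2.6, -4.5, -1.8]
grip_width: 0.0241
```

```bash
cat > pol.py <<'E'
from h import *
o=robot.get_obs();print(o["time"],o["position"].round(4),o["grip_width"],o["ft_force"].round(1))
c=np.array([.542,.0215]);v=o["position"][:2]-c;z=R.from_quat(o["tool_rot"]).as_matrix()[:,2]
print("r",np.hypot(*v),"ang",np.degrees(np.arctan2(v[1],v[0])),"head-90",np.degrees(np.arctan2(z[1],z[0]))-90)
E
python3 pol.py
```

```text
5.275 [ 0.6315 -0.0396  0.0822] 0.02412808395414031 [-2.6 -4.5 -1.8]
r 0.10840654131406707 ang -34.332236987854685 head-90 -28.51795669827132
```

Request:
arm_command([
  [0,0.04,0.62,-0.042,0,0,2.4],
  [0,0.04,0.62,-0.042,0,0,2.4],
  [0,0.04,0.62,-0.042,0,0,2.4],
  [0,0.04,0.62,-0.042,0,0,2.4],
  [0,0.04,0.62,-0.042,0,0,2.4],
  [0,0.04,0.62,-0.042,0,0,2.4],
  [0,0.04,0.62,-0.042,0,0,2.4],
  [0,0.04,0.62,-0.042,0,0,2.4],
  [0,0.04,0.62,-0.042,0,0,2.4],
  [0,0.04,0.62,-0.042,0,0,2.4],
])

```text
time: 6.52
position: [0.6471, 0.0264, 0.0826]
tool_rot: [-0.49, 0.517, 0.484, 0.508]
ft_force: [-0.8, 2.3, 0.9]
grip_width: 0.0237
```

```bash
python3 pol.py
```

```text
6.525 [0.6471 0.0264 0.0826] 0.023740186976699024 [-0.8  2.3  0.9]
r 0.10521265367516734 ang 2.6636069780422322 head-90 -2.925511962652763
```

Request:
arm_command([
  [0,0,0.45,-0.04,0,0,2.4],
  [0,0,0.4,-0.04,0,0,2.4],
  [0,0,0.1,-0.04,0,0,2.4],
  [0,0,0,0,0,0,5],
  [0,0,0,0,0,0,5],
  [0,0,0,0,0,0,5],
])

```text
time: 7.28
position: [0.648, 0.0352, 0.0823]
tool_rot: [0.523, -0.485, -0.516, -0.475]
ft_force: [0.7, -0.7, -0.7]
grip_width: 0.0456
```

```bash
python3 pol.py
```

```text
7.275 [0.648  0.0352 0.0823] 0.045624137047181317 [ 0.7 -0.7 -0.7]
r 0.10691163180430575 ang 7.343977986156142 head-90 4.518793615975298
```

Request:
arm_command([
  [-3,0,0,0,0,0,6],
  [-5,0,0,0,0,0,6],
  [-5,0,0,0,0,0,6],
  [-4,0,0,0,0,0,6],
  [0,0,0,0,0,0,6],
])

```text
time: 7.9
position: [0.6485, 0.0373, 0.2564]
tool_rot: [0.522, -0.486, -0.516, -0.474]
ft_force: [-0.4, 0.5, -0.7]
grip_width: 0.0601
```

Run:
```python
from h import *
o=robot.get_obs();print(o["time"],o["position"].round(4))
p,d=optics.camera("scene");cv2.imwrite("pics/scene1.png",p)
c=cam("scene");X=pts(c,d)
# thermometer points: z .047..0.068 near
m=(X[...,2]>.049)&(X[...,2]<.07)&(np.hypot(X[...,0]-.555,X[...,1]+.26)<.11)
xy=X[m][:,:2];cc=xy.mean(0);w,V=np.linalg.eigh(np.cov((xy-cc).T));a=V[:,1]*np.sign(V[1,1])
t=(xy-cc)@a;print(m.sum(),cc,"axis",np.degrees(np.arctan2(a[1],a[0])),"ext",t.min(),t.max(),"width",((xy-cc)@V[:,0]).min(),((xy-cc)@V[:,0]).max())
for q in (t.min(),t.max()): print(cc+a*q)
nose=cc+a*t.max();print("origin by nose",nose-a*.085,"by tail",cc+a*(t.min()+.065))
# crucible rim
m=(abs(X[...,2]-.114)<.005)&(np.hypot(X[...,0]-.545,X[...,1]-.022)<.085)
n,l,st,ce=cv2.connectedComponentsWithStats(m.astype(np.uint8))
for k in range(1,n):
    if st[k,4]>5: print(ce[k].round(1),st[k,4],X[l==k].mean(0))
th=np.radians(-83);print("reading",.543+.058*np.cos(th),.022+.058*np.sin(th))
b=cv2.resize(p[130:250,150:380],None,fx=3,fy=3,interpolation=2);cv2.imwrite("pics/c3.png",b)
```

```text
7.9 [0.6485 0.0373 0.2564]
460 [ 0.55746691 -0.26278291] axis 64.2314242847536 ext -0.07072943802930881 0.07783544386184275 width -0.022206998884319644 0.015628488800824784
[ 0.52671818 -0.32647882]
[ 0.59130487 -0.19268763]
origin by nose [ 0.55435221 -0.269235  ] by tail [ 0.55497611 -0.26794259]
[284.5 166.7] 14 [ 0.50068968 -0.01300705  0.11176489]
[282.3 182. ] 58 [ 0.55150738 -0.0349238   0.11234704]
reading 0.5500684219174986 -0.03556767679519668
```

View pics/c3.png

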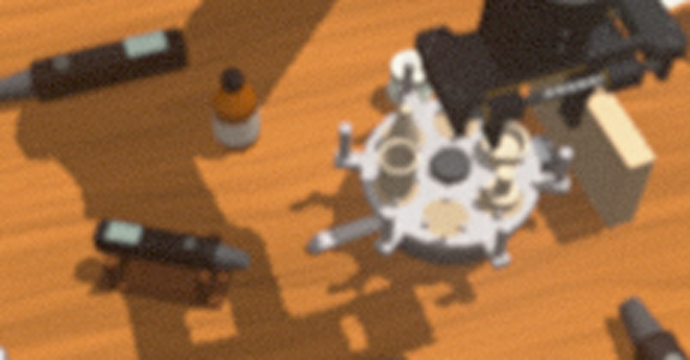

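Run:
```python
from h import *
c=cam("scene")
for u,v in [(255,212),(258,210),(272,207)]:
    p=ray(c,u,v,.012)-[.543,.022,0];print(np.hypot(*p[:2]),np.degrees(np.arctan2(p[1],p[0])))
for t in (-83,-53,-23): print(t,proj(c,[.545+.16*np.cos(np.radians(t)),.022+.16*np.sin(np.radians(t)),.012]))
o=robot.get_obs();goto(o,[.5547,-.2686,.25],np.radians(64.2-90))
```

```text
0.14378873455278832 -80.25808710481388
0.13284036721083617 -81.38243711410315
0.09062954066895185 -76.87533333700323
-83 [249.17313239 212.49072653]
-53 [266.22879685 232.17760877]
-23 [293.37953936 242.28484874]
shift cm [  1.04  11.56 -29.78] rotvec [ 2.098 -0.022  0.011] q6 now -1.748
shift cm [  1.04  11.56 -29.78] rotvec [-1.043 -0.009 -0.019] q6 now -1.748
```

Request:
arm_command([
  [0,1.9,-5,0,0,0,6],
  [0,1.9,-5,0,0,0,6],
  [0,1.9,-5,0,0,0,6],
  [0,1.9,-5,0,0,0,6],
  [0,1.9,-5,0,0,0,6],
  [0,1.9,-5,0,0,0,6],
])

```text
time: 8.7
position: [0.55, -0.2729, 0.2483]
tool_rot: [-0.516, 0.487, 0.526, 0.469]
ft_force: [0.1, -1.0, -0.4]
grip_width: 0.0603
```

Request:
arm_command([
  [0,0,0,0.18,0,0,6],
  [0,0,0,0.18,0,0,6],
  [0,0,0,0.18,0,0,6],
  [0,0,0,0.18,0,0,6],
  [0,0,0,0.18,0,0,6],
  [0,0,0,0.18,0,0,6],
  [0,0,0,0.18,0,0,6],
  [0,0,0,0.18,0,0,6],
  [0,0,0,0.18,0,0,6],
  [0,0,0,0.18,0,0,6],
  [0,0,0,0.18,0,0,6],
  [0,0,0,0.12,0,0,6],
])

```text
time: 10.2
position: [0.5335, -0.2709, 0.2208]
tool_rot: [0.184, 0.709, -0.181, 0.657]
ft_force: [0.2, -1.1, 0.8]
grip_width: 0.0602
```

```bash
cat > th.py <<'E'
from h import *
import sys
o=robot.get_obs();print(o["time"],o["position"].round(4))
p,d=optics.camera("wrist");cv2.imwrite(f"pics/{sys.argv[1]}.png",p)
c=cam("wrist",o);X=pts(c,d);K=c[0]
m=(X[...,2]>.05)&(X[...,2]<.075)&(np.hypot(X[...,0]-.5547,X[...,1]+.2686)<.11)&(d>0)
n,l,st,ce=cv2.connectedComponentsWithStats(m.astype(np.uint8));k=1+st[1:,4].argmax();m=l==k
print("z top",np.percentile(X[m][:,2],[5,50,95]))
xy=X[m][:,:2];(cx,cy),sz,an=cv2.minAreaRect((xy*1000).astype(np.float32));print("rect",cx,cy,sz,an)
cc=xy.mean(0);w,V=np.linalg.eigh(np.cov((xy-cc).T));a=V[:,1]*np.sign(V[1,1]);b=np.array([-a[1],a[0]])
t=(xy-cc)@a;s=(xy-cc)@b;body=(t<t.max()-.04);off=(s[body].min()+s[body].max())/2
print("axis",np.degrees(np.arctan2(*a[::-1])),"ext",t.min(),t.max(),"s",s[body].min(),s[body].max())
nose=cc+a*t.max()+b*off;og=cc+a*(t.min()+.065)+b*off
print("origin nose/tail",nose-a*.085,og);print(a)
goto(o,[*((nose-a*.085+og)/2),.11],np.arctan2(a[1],a[0])-np.pi/2)
E
python3 th.py w2
```

```text
10.2 [ 0.5335 -0.2709  0.2208]
z top [0.05534619 0.0621004  0.06393397]
rect 552.3347778320312 -260.30767822265625 (149.39466857910156, 26.09469985961914) 63.64003372192383
axis 63.65345422760401 ext -0.0752733986707351 0.07412387647350434 s -0.012919249191344146 0.01318101854174726
origin nose/tail [ 0.54776433 -0.26954049] [ 0.54803182 -0.26900037]
[0.44379933 0.89612619]
shift cm [10.96  1.04  1.96] rotvec [-0.062 -0.073  0.014] q6 now -0.112
shift cm [10.96  1.04  1.96] rotvec [3.077 0.021 0.112] q6 now -0.112
```

View pics/w2.png

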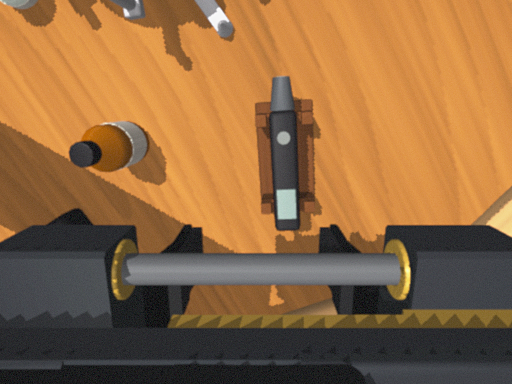

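Request:
arm_command([
  [2,1.04,1.96,-0.062,-0.073,0.014,6],
  [4,0,0,0,0,0,6],
  [3.5,0,0,0,0,0,6],
  [0,0,0,0,0,0,6],
])

```text
time: 10.75
position: [0.5515, -0.2693, 0.1166]
tool_rot: [0.161, 0.691, -0.158, 0.687]
ft_force: [-0.9, -0.4, 0.6]
grip_width: 0.0602
```

Run:
```python
from h import *
o=robot.get_obs();print(o["time"],o["position"].round(4))
goto(o,[.5479,-.2693,.030],np.radians(63.65-90))
```

```text
10.75 [ 0.5515 -0.2693  0.1166]
shift cm [ 8.67 -0.17 -0.26] rotvec [ 0.005 -0.007 -0.002] q6 now -0.183
shift cm [ 8.67 -0.17 -0.26] rotvec [-3.136e+00  3.000e-03 -1.100e-02] q6 now -0.183
```

Request:
arm_command([
  [3,-0.17,-0.26,0.005,-0.007,-0.002,6],
  [3,0,0,0,0,0,6],
  [2,0,0,0,0,0,6],
  [0,0,0,0,0,0,6],
])

```text
time: 11.25
position: [0.5502, -0.2713, 0.0378]
tool_rot: [0.159, 0.687, -0.16, 0.69]
ft_force: [0.3, 0.2, 0.7]
grip_width: 0.0598
```

Run:
```python
from h import *
o=robot.get_obs();print(o["time"],o["position"].round(4))
goto(o,[.5479,-.2693,.030],np.radians(63.65-90))
```

```text
11.25 [ 0.5502 -0.2713  0.0378]
shift cm [ 0.78  0.08 -0.3 ] rotvec [0.004 0.005 0.001] q6 now -0.184
shift cm [ 0.78  0.08 -0.3 ] rotvec [-3.137e+00 -1.000e-03  7.000e-03] q6 now -0.184
```

Request:
arm_command([
  [0.7,0.08,-0.3,0.004,0.005,0,6],
  [0.1,0,0,0,0,0,6],
  [0,0,0,0,0,0,2],
  [0,0,0,0,0,0,2],
  [0,0,0,0,0,0,2],
  [0,0,0,0,0,0,2],
  [0,0,0,0,0,0,2],
], grip_force=25)

```text
time: 12.12
position: [0.5499, -0.2706, 0.0337]
tool_rot: [0.16, 0.687, -0.162, 0.69]
ft_force: [-0.8, 0.1, -0.2]
grip_width: 0.0259
```

Run:
```python
from h import *
o=robot.get_obs();print(o["time"],o["position"].round(4),o["tool_rot"],o["grip_width"],o["ft_force"])
```

```text
12.125 [ 0.5499 -0.2706  0.0337] [ 0.15963742  0.6868006  -0.16195678  0.69035558] 0.025910142535461794 [-0.8118723   0.07301634 -0.16842255]
```

Request:
arm_command([
  [-2,0,0,0,0,0,2],
  [-3,0,0,0,0,0,2],
  [-2,0,0,0,0,0,2],
  [0,0,0,-0.15,0,0,2],
  [0,0,0,-0.15,0,0,2],
  [0,0,0,-0.15,0,0,2],
  [0,0,0,-0.14,0,0,2],
  [0,0,0,0,0,0,2],
])

```text
time: 13.12
position: [0.5473, -0.2686, 0.1023]
tool_rot: [-0.052, 0.706, 0.053, 0.705]
ft_force: [-0.5, -0.8, -2.2]
grip_width: 0.0261
```

Run:
```python
from h import *
o=robot.get_obs();print(o["time"],o["position"].round(4),o["grip_width"],o["ft_force"])
goto(o,[.5705,-.21,.0727],np.radians(7))
```

```text
13.125 [ 0.5473 -0.2686  0.1023] 0.026085956985537482 [-0.49285394 -0.80491861 -2.23597421]
shift cm [2.95 5.45 3.17] rotvec [ 0.026 -0.001 -0.   ] q6 now -0.787
shift cm [2.95 5.45 3.17] rotvec [-3.115e+00  0.000e+00 -2.000e-03] q6 now -0.787
```

Request:
arm_command([
  [0,3,1.7,0.026,0,0,2],
  [1.5,2.4,1.5,0,0,0,2],
  [1.2,0,0,0,0,0,2],
  [0,0,0,0,0,0,2],
])

```text
time: 13.62
position: [0.5718, -0.2106, 0.0736]
tool_rot: [-0.039, 0.707, 0.039, 0.705]
ft_force: [0.1, 0.3, -2.0]
grip_width: 0.0259
```

```bash
cat > aim.py <<'E'
from h import *
import sys
o=robot.get_obs();print(o["time"],o["position"].round(4),o["ft_force"].round(1))
p,d=optics.camera("wrist");cv2.imwrite(f"pics/{sys.argv[1]}.png",p)
c=cam("wrist",o);X=pts(c,d);A=R.from_quat(o["tool_rot"]).as_matrix();a=A[:,1];print("toolx",A[:,0].round(3),"head",np.degrees(np.arctan2(a[1],a[0])))
m=(abs(X[...,2]-.114)<.006)&(np.hypot(X[...,0]-.549,X[...,1]+.036)<.03)&(d>0)
rim=X[m];(cx,cy),r=cv2.minEnclosingCircle((rim[:,:2]*1000).astype(np.float32));C=np.array([cx,cy])/1000
print("rim",m.sum(),C,r,"z",np.percentile(rim[:,2],[5,95]))
T=(X-o["position"])@A   # tool coords: y fwd
q=(d>0)&(abs(T[...,2])<.016)&(T[...,1]>.02)&(T[...,1]<.095)&(abs(T[...,0]+.012)<.03)
t=T[q];print(q.sum(),"y max",np.percentile(t[:,1],99.5))
for lo in np.arange(.02,.09,.01):
    k=(t[:,1]>=lo)&(t[:,1]<lo+.01)
    if k.sum()>5: print(lo.round(2),k.sum(),"z mid",((t[k,2].min()+t[k,2].max())/2).round(4),"top x",np.percentile(t[k,0],10).round(4), "top world z",np.percentile(X[q][k][:,2],90).round(4))
Tc=A.T@(np.array([*C,.088])-o["position"]);print("crucible_mid in tool",Tc)
E
python3 aim.py w3
```

```text
13.625 [ 0.5718 -0.2106  0.0736] [ 0.1  0.3 -2. ]
toolx [-0.002 -0.    -1.   ] head 96.39375002097246Traceback (most recent call last):
  File "aim.py", line 8, in <module>
    print("rim",m.sum(),C,r,"z",np.percentile(rim[:,2],[5,95]))
                                ~~~~~~~~~~~~~^^^^^^^^^^^^^^^^^
    return _quantile_unchecked(
        a, q, axis, out, overwrite_input, method, keepdims, weights)
    return _ureduce(a,
                    func=_quantile_ureduce_func,
    ...<5 lines>...
                    overwrite_input=overwrite_input,
                    method=method)
    r = func(a, **kwargs)
    result = _quantile(arr,
                       quantiles=q,
    ...<2 lines>...
                       out=out,
                       weights=wgt)
    slices_having_nans = np.isnan(arr[-1, ...])
                                  ~~~^^^^^^^^^
IndexError: index -1 is out of bounds for axis 0 with size 0
```

View pics/w3.png

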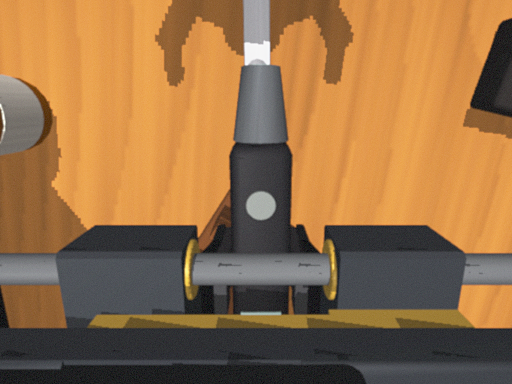

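Request:
arm_command([
  [0,1,-0.1,0,0,0,2],
  [0,1,0,0,0,0,2],
  [0,0.9,0,0,0,0,2],
  [0,0,0,0,0,0,2],
])

```text
time: 14.18
position: [0.5675, -0.1819, 0.0754]
tool_rot: [-0.039, 0.706, 0.038, 0.706]
ft_force: [0.3, -0.8, -2.3]
grip_width: 0.0258
```

```bash
python3 - <<'E'
s=open('aim.py').read()
a=s.index("m=(abs");b=s.index("T=(X")
s=s[:a]+'''for n in ("scene","side"):
    pp,dd=optics.camera(n);cv2.imwrite(f"pics/{sys.argv[1]}_{n}.png",pp);Y=pts(cam(n),dd)
    m=(abs(Y[...,2]-.114)<.005)&(np.hypot(Y[...,0]-.549,Y[...,1]+.036)<.028)
    (cx,cy),r=cv2.minEnclosingCircle((Y[m][:,:2]*1000).astype(np.float32));C=np.array([cx,cy])/1000
    rel=A.T@(np.array([*C,.088])-o["position"]);print(n,"rim",m.sum(),C.round(4),round(r,1),"ahead of nose",(rel[1]-.085).round(4),"side",rel[2].round(4))
    tt=(Y-o["position"])@A; k=(abs(tt[...,2])<.02)&(tt[...,1]>.06)&(tt[...,1]<.1)&(abs(tt[...,0]+.02)<.025)&(dd>0)
    if k.sum()>5: print("  nose: ymax",tt[k][:,1].max().round(4),"side mid",(tt[k][:,2].min()+tt[k][:,2].max()).round(4)/2)
'''+s[b:s.index("Tc=")]
open('aim.py','w').write(s)
E
python3 aim.py w4
```

```text
14.175 [ 0.5675 -0.1819  0.0754] [ 0.3 -0.8 -2.3]
toolx [ 0.001 -0.001 -1.   ] head 96.17959015783552
scene rim 59 [ 0.5531 -0.0344] 20.7 ahead of nose 0.0632 side 0.0016
  nose: ymax 0.0859 side mid 0.0052
side rim 104 [ 0.5491 -0.035 ] 20.3 ahead of nose 0.063 side -0.0024
  nose: ymax 0.0863 side mid 0.00035
8829 y max 0.0845509043741289
0.02 1347 z mid -0.0001 top x -0.0303 top world z 0.1057
0.03 1475 z mid -0.0001 top x -0.0302 top world z 0.1056
0.04 1542 z mid -0.0001 top x -0.0297 top world z 0.1051
0.05 1483 z mid -0.0001 top x -0.0286 top world z 0.104
0.06 1296 z mid -0.0003 top x -0.0257 top world z 0.1011
0.07 1152 z mid -0.0002 top x -0.0245 top world z 0.0999
0.08 534 z mid -0.0001 top x -0.0235 top world z 0.0989
```

Request:
arm_command([
  [0.3,0.5,0,0,0,0,2],
  [0,0,0,0,0,0,2],
  [0,0,0,0,0,0,2],
  [0,0,0,0,0,0,2],
  [0,0,0,0,0,0,2],
  [0,0,0,0,0,0,2],
  [0,0,0,0,0,0,2],
  [0,0,0,0,0,0,2],
  [0,0,0,0,0,0,2],
  [0,0,0,0,0,0,2],
  [0,0,0,0,0,0,2],
  [0,0,0,0,0,0,2],
])

```text
time: 15.82
position: [0.5678, -0.1786, 0.0722]
tool_rot: [-0.039, 0.705, 0.037, 0.707]
ft_force: [-0.4, 0.2, -1.8]
grip_width: 0.0257
```

```bash
python3 aim.py w5
python3 - <<'E'
import cv2,numpy as np
a=cv2.imread('pics/w5_side.png')[130:330,150:340];cv2.imwrite('pics/c5.png',cv2.resize(a,None,fx=3,fy=3,interpolation=2))
E
```

```text
15.825 [ 0.5678 -0.1786  0.0722] [-0.4  0.2 -1.8]
toolx [ 0.002 -0.003 -1.   ] head 96.09280675726085
scene rim 61 [ 0.5541 -0.0342] 20.2 ahead of nose 0.0601 side 0.0017
  nose: ymax 0.087 side mid 0.0047
side rim 101 [ 0.5495 -0.0361] 20.2 ahead of nose 0.0587 side -0.003
  nose: ymax 0.0872 side mid -0.00045
8833 y max 0.08454898516331179
0.02 1346 z mid -0.0001 top x -0.0302 top world z 0.1023
0.03 1483 z mid -0.0001 top x -0.0302 top world z 0.1023
0.04 1529 z mid -0.0001 top x -0.0297 top world z 0.1017
0.05 1488 z mid -0.0001 top x -0.0287 top world z 0.1007
0.06 1301 z mid -0.0003 top x -0.0258 top world z 0.0977
0.07 1146 z mid -0.0002 top x -0.0245 top world z 0.0965
0.08 540 z mid -0.0002 top x -0.0235 top world z 0.0955
```

View pics/c5.png

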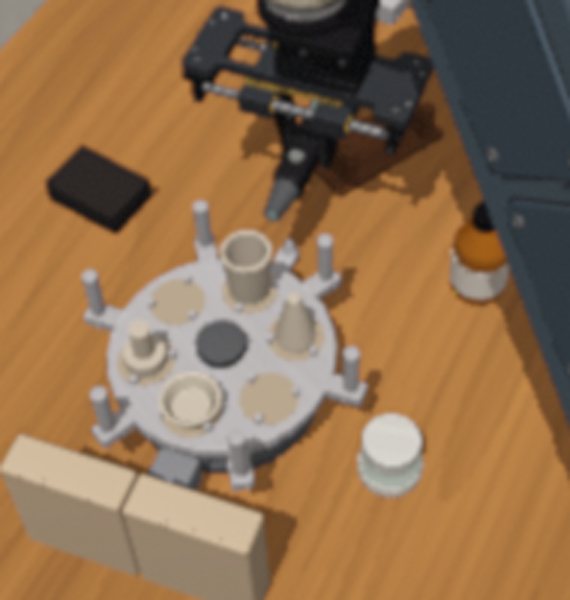

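Request:
arm_command([
  [0,0,0,0,0,0,2],
  [0,0,0,0,0,0,2],
  [0,0,0,0,0,0,2],
  [0,0,0,0,0,0,2],
  [0,0,0,0,0,0,2],
  [0,0,0,0,0,0,2],
  [0,0,0,0,0,0,2],
  [0,0,0,0,0,0,2],
  [0,0,0,0,0,0,2],
  [0,0,0,0,0,0,2],
  [0,0,0,0,0,0,2],
  [0,0,0,0,0,0,2],
])

```text
time: 17.48
position: [0.5678, -0.1786, 0.0722]
tool_rot: [-0.039, 0.705, 0.037, 0.707]
ft_force: [-0.3, 0.1, -2.0]
grip_width: 0.0262
```

Request:
arm_command([
  [0,-2,0,0,0,0,2],
  [0,-3,0,0,0,0,2],
  [-2,-3,0,0,0,0,2],
  [-2,0,0,0.15,0,0,2],
  [0,0,0,0.15,0,0,2],
  [0,0,0,0.15,0,0,2],
  [0,0,0,0.12,0,0,2],
  [0,0,0,0,0,0,2],
])

```text
time: 18.48
position: [0.5777, -0.273, 0.1141]
tool_rot: [0.167, 0.683, -0.172, 0.689]
ft_force: [-0.0, 0.0, -2.1]
grip_width: 0.0256
```

```bash
cat > home.py <<'E'
from h import *
o=robot.get_obs();print(o["time"],o["position"].round(4),o["ft_force"].round(1),o["grip_width"])
B=R.from_quat([0.15963742,0.6868006,-0.16195678,0.69035558])
print(mv(o,[.5499,-.2706,.0337]).round(2),(R.from_quat(o["tool_rot"]).inv()*B).as_rotvec().round(4))
E
python3 home.py
```

```text
18.475 [ 0.5777 -0.273   0.1141] [-0.   0.  -2.1] 0.02559940555250928
[ 8.02 -1.04 -2.65] [-0.0261  0.0042  0.0035]
```

Request:
arm_command([
  [0,-0.5,-1.4,-0.026,0.004,0.003,2],
  [0,-0.5,-1.3,0,0,0,2],
  [2,0,0,0,0,0,2],
  [1,0,0,0,0,0,2],
  [0,0,0,0,0,0,2],
])

```text
time: 19.1
position: [0.5481, -0.2732, 0.0838]
tool_rot: [0.157, 0.686, -0.161, 0.692]
ft_force: [0.6, -0.6, -1.5]
grip_width: 0.0257
```

```bash
python3 home.py
```

```text
19.1 [ 0.5481 -0.2732  0.0838] [ 0.6 -0.6 -1.5] 0.025675367840911
[5.01 0.33 0.01] [0.0048 0.0028 0.0018]
```

Request:
arm_command([
  [1,0.3,0,0.005,0.003,0.002,2],
  [1,0,0,0,0,0,2],
  [0.7,0,0,0,0,0,2],
  [0,0,0,0,0,0,2],
])

```text
time: 19.6
position: [0.5505, -0.2708, 0.0556]
tool_rot: [0.159, 0.686, -0.162, 0.691]
ft_force: [-0.1, -0.5, -2.3]
grip_width: 0.0259
```

```bash
python3 home.py
```

```text
19.6 [ 0.5505 -0.2708  0.0556] [-0.1 -0.5 -2.3] 0.025927544498049897
[ 2.19 -0.   -0.08] [ 0.0002  0.0014 -0.0001]
```

Request:
arm_command([
  [0.9,0,-0.1,0,0,0,2],
  [0.8,0,0,0,0,0,2],
  [0.3,0,0,0,0,0,2],
  [0,0,0,0,0,0,2],
])

```text
time: 20.1
position: [0.5499, -0.2706, 0.0343]
tool_rot: [0.159, 0.686, -0.162, 0.691]
ft_force: [-0.3, -1.3, -2.2]
grip_width: 0.0263
```

```bash
python3 home.py
```

```text
20.1 [ 0.5499 -0.2706  0.0343] [-0.3 -1.3 -2.2] 0.026310461282965124
[ 0.06 -0.   -0.  ] [0.0004 0.0018 0.    ]
```

Excellent; 0.6 mm above home. Release and withdraw.

Request:
arm_command([
  [0.06,0,0,0,0,0,2],
  [0,0,0,0,0,0,6],
  [0,0,0,0,0,0,6],
  [0,0,0,0,0,0,6],
  [0,0,0,0,0,0,6],
  [-2,0,0,0,0,0,6],
  [-4,0,0,0,0,0,6],
  [-5,0,0,0,0,0,6],
  [-5,0,0,0,0,0,6],
  [-4,-1.5,0,0,0,0,6],
  [0,0,0,0,0,0,6],
  [0,0,0,0,0,0,6],
])

```text
time: 21.6
position: [0.5428, -0.2835, 0.2495]
tool_rot: [0.158, 0.683, -0.163, 0.694]
ft_force: [0.3, -0.4, -0.6]
grip_width: 0.0599
```

```bash
python3 th.py w6
python3 - <<'E'
from h import *
p,d=optics.camera("side");Y=pts(cam("side"),d)
m=(abs(Y[...,2]-.114)<.005)&(np.hypot(Y[...,0]-.549,Y[...,1]+.036)<.028)
print(m.sum(),cv2.minEnclosingCircle((Y[m][:,:2]*1000).astype(np.float32)))
E
```

```text
21.6 [ 0.5428 -0.2835  0.2495]
z top [0.05535629 0.06220361 0.06401682]
rect 554.1170043945312 -261.9529113769531 (149.8824462890625, 25.994525909423828) 63.76791000366211
axis 63.72270787557891 ext -0.07557397734053911 0.0742988578955858 s -0.013026496353367577 0.012975259296644384
origin nose/tail [ 0.54969354 -0.27099284] [ 0.54974984 -0.27087881]
[0.44271585 0.89666196]
shift cm [13.94  1.49 -0.18] rotvec [0.001 0.018 0.004] q6 now -0.205
shift cm [13.94  1.49 -0.18] rotvec [-3.141 -0.006  0.028] q6 now -0.205
105 ((551.110595703125, -35.460411071777344), 20.941959381103516)
```

View pics/w6.png

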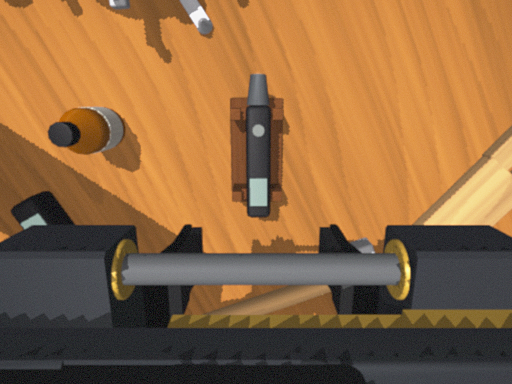

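Thermometer lies level in its cradle (258,145), nose towards the table, within about 2 mm of where it was; the crucible is still in the reading place.

```bash
python3 -c "
from rig import workorder
print(workorder.hand_in())"
```

```text
the job is handed in; nothing more can be done
None
```

The job is done and handed in at about 22 s of the 62 s allowed; no verdict is reported.

- **Turntable:** I loosely caged post0 between the fingers and led the table one detent anticlockwise. The crucible came to rest over the pointer, within about 3 mm of the reading place by the scene and side cameras.
- **Reading:** I took the smallest thermometer, the one in the cradle (149 × 26 mm), and aimed it along the pointer. The nose was about 59 mm from the crucible's axis, roughly 4 cm from the wall, and within about 3 mm sideways. Its line of sight was at about 88 mm, the crucible's mid-height, and I held it still for about 3 s.
- **Return:** I laid the thermometer back level, nose the way it was, within about 2 mm and 0.1° of where it started. The gripper was clear of everything.
- **Last checks:** The side camera showed the crucible still in the reading place. The flask looked unmoved in the last wrist picture; I did not check the jar, charcoal or hammer again at the end, but no move went near them.
- **Disagreement:** The scene and side cameras differed by about 5 mm in x, which is within the tolerances. I used the wrist camera and a mean of the two.

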